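# Make up the edging fitter's tray

### The arm

A 7-joint arm with a two-finger parallel gripper is mounted at the origin on the work surface; the furniture and walls round the work are solid. World frame = base frame: x ahead of the robot, y to its left, z up, the work surface at z = 0. Lengths are in m, angles in rad, forces in N, time in s.
With the tool pointing down it reaches from about 0.425 to 0.875 m from the base axis. Payload 8.4 kg.
Tool frame: the origin (TCP) lies at the very end of the fingers, on their centre line; the grasp point (between the pads) lies robot.pinch_z behind it (robot.pinch_z is the distance from the TCP to the grasp point, in m); z points along the fingers, y is the line along which they close (so a half turn about z gives the same grasp; the last joint's range is limited). The gripper opens to 87 mm and grips with 3 to 60 N. Pads are 19 mm wide; open, the fingers measure 117 mm over their backs; the gripper's body (75 mm by 190 mm) begins 51 mm behind the grasp point.
Start: joints at [-1.369, 0.333, 0.04, 1.465, -0.013, 1.343, -0.059], TCP at [0.193, 0.621, 0.223] pointing down, gripper open.
Joint ranges: [-2.58, 2.58], [-0.38, 2.09], [-1.3, 1.39], [0.25, 2.4], [-1.5, 4.64], [0.08, 2.09], [-2.65, 2.65]. Speed limits (rad/s): [2.22, 2.22, 2.79, 2.79, 3.14, 3.14, 3.14].

### API

Orientations are given as [roll, pitch, yaw] about the fixed x, y, z axes, in that order (R = Rz(yaw) Ry(pitch) Rx(roll)).
In Python, from cell import robot gives the robot as it stands. Calls block until the motion is done:
- robot.move_to(position, orientation): joint-space move of the TCP to a pose.
- robot.movel(position, rot=None, vel=0.15, max_force=None): straight line of the TCP; rot=None keeps the orientation; vel is the mean speed in m/s. With max_force (N) it stops when the force on the tool has changed by that much, and returns True; else False.
- robot.goto_joints(angles): joint-space move.
- robot.grip(opening): finger opening in m; the grip force is fixed at half the most; returns when the fingers have stopped.
- robot.sleep(seconds).
- robot.inverse_kinematics(position, orientation): joint angles nearest the present ones, or None.
- robot.sense(): the state.
- robot.snapshot(name): name is "scene" or "top"; returns a dict with "frame" (400x640x3 uint8, red, green, blue), "depth" (400x640 float32, m along the optical axis (not along the pixel's ray), 0 where there is no reading), "vfov" (degrees; the focal length in pixels is half the picture's height over the tangent of half this angle, whatever the lens; pixels are square), "cx", "cy" (the principal point, pixels), "dist_coeffs" ([k1, k2, p1, p2, k3] as OpenCV has them; the pictures are not rectified), "world_to_cam" (4x4, takes a point from world to camera coordinates). Camera axes: x right, y up, looking along -z (the intrinsics and any distortion apply to the point x, -y, -z); pixel columns grow to the right and rows downward; lengths in m; the calibration is good to about 2 mm. A picture is of the moment at which its call begins.
A pose or a line that the arm cannot do raises robot.Unreachable and nothing moves.
- robot.hand_in(): hands the job in; it is judged then, once.
The state is a dict: "t": time; "joints": joint angles; "joint_vel": joint speeds; "joint_efforts": joint torques, N m; "tool_pos": TCP position; "orientation": TCP orientation; "contact_force": force on the tool from outside, world axes, zero at the start; "torque": the same for the moment, N m; "gripper_width": finger opening in m; "grasp_force": force on a finger pad.
Only numpy, scipy, OpenCV 4.12 (cv2) and the standard library are available. Lean on these libraries where they do the work, as an engineer would, in place of code of your own. Each camera call takes 0.05 s, during which the arm holds its last target. There are 200 camera calls.

### The job

Make up the fitter's tray for the next job: lift every spray can out of the tilted, divided carton and stand each upright in one of the round pockets of the foam tray, and lay the glue brush, the pliers and the screwdriver from the bench fully home, each in the cut-out of its own shape. Never lay a can down or let it fall over, and leave the glue bottle and the edge trimmer where they stand.

Things in the scene. Friction and masses are not known exactly. Their poses are not given: they have to be found in the camera images.
- carton: Open carton on a stand (one fixed piece), tipped 0.35 rad towards the robot. Origin on the bench; z up, x level from its robot-facing side to its back. Cells and cans run along (-0.343, 0, 0.939) in this frame. 144 mm (across the lean) x 204 mm (along y) x 168 mm (along the lean), walls 4 mm; middle of underside 35 mm above the bench. A card cross 160 mm high makes 2 x 2 cells. Flaps hang 12 mm outside.
- cell_0 (a point): Middle of the floor of carton cell 0 (front, lower row, -y column), axes of carton. Cell 66 mm across the lean x 96 mm along y, 164 mm deep to the outer rim. May be empty.
- cell_1 (a point): Middle of the floor of carton cell 1 (front, lower row, +y column), axes of carton. Cell 66 mm across the lean x 96 mm along y, 164 mm deep to the outer rim. May be empty.
- cell_2 (a point): Middle of the floor of carton cell 2 (back, upper row, -y column), axes of carton. Cell 66 mm across the lean x 96 mm along y, 164 mm deep to the outer rim. May be empty.
- cell_3 (a point): Middle of the floor of carton cell 3 (back, upper row, +y column), axes of carton. Cell 66 mm across the lean x 96 mm along y, 164 mm deep to the outer rim. May be empty.
- can_0_mid (a point): Aerosol can, absent in some starts; the point is its centre, 92.5 mm above its base; own z from base to cap. Body 53 mm in diameter up to 152 mm; round cap 42 mm in diameter from 152 to 185 mm; 0.38 kg. Starts in cell 0, leaning with the carton on the cell's lower wall, near the cell's middle along y; its cap stands out of the carton by about 21 mm.
- can_1_mid (a point): Aerosol can, absent in some starts; the point is its centre, 92.5 mm above its base; own z from base to cap. Body 53 mm in diameter up to 152 mm; round cap 42 mm in diameter from 152 to 185 mm; 0.38 kg. Starts in cell 1, leaning with the carton on the cell's lower wall, near the cell's middle along y; its cap stands out of the carton by about 21 mm.
- can_2_mid (a point): Aerosol can, absent in some starts; the point is its centre, 92.5 mm above its base; own z from base to cap. Body 53 mm in diameter up to 152 mm; round cap 42 mm in diameter from 152 to 185 mm; 0.38 kg. Starts in cell 2, leaning with the carton on the cell's lower wall, near the cell's middle along y; its cap stands out of the carton by about 21 mm.
- can_3_mid (a point): Aerosol can, absent in some starts; the point is its centre, 92.5 mm above its base; own z from base to cap. Body 53 mm in diameter up to 152 mm; round cap 42 mm in diameter from 152 to 185 mm; 0.38 kg. Starts in cell 3, leaning with the carton on the cell's lower wall, near the cell's middle along y; its cap stands out of the carton by about 21 mm.
- tray: Foam tray in a plywood frame, fixed, 296 (x) x 268 (y) x 26 mm, flat top. Origin: middle of the underside; x away from the robot, z up. Tool cut-outs lie along x at y = +76 (brush), 0 (pliers), -76 mm (driver), 3 mm or more of room a side, each fits one way round only. A finger trench 40 mm wide, 18 mm deep crosses them over the whole width at x = -31 mm. Three can pockets at x = +107 mm.
- pocket_0 (a point): Middle of the floor (8 mm above the bench) of round can pocket 0 in the tray: 60 mm in diameter, 18 mm deep, at tray x = +107, y = -90 mm. Any can may go in any pocket.
- pocket_1 (a point): Middle of the floor (8 mm above the bench) of round can pocket 1 in the tray: 60 mm in diameter, 18 mm deep, at tray x = +107, y = 0 mm. Any can may go in any pocket.
- pocket_2 (a point): Middle of the floor (8 mm above the bench) of round can pocket 2 in the tray: 60 mm in diameter, 18 mm deep, at tray x = +107, y = 90 mm. Any can may go in any pocket.
- brush_grip (a point): Flat glue brush lying flat, 192 mm long, 60 g. The point is half-way along it, in the handle, 9 mm above its underside; z up, y from bristles to handle end. Bristles and ferrule at y -96 to -24 mm, 40 mm wide, 15 mm thick; handle at y -24 to +96 mm, 18 mm wide, 4 to 14 mm above the underside.
- brush_seat (a point): Where brush_grip is when the brush lies home in its cut-out (axes of the tray; 22 mm above the bench). The bristles then point to the tray's -x: brush y along tray +x. Cut-out 13 mm deep.
- pliers_grip (a point): Flat-nose pliers lying flat, closed and rigid, 167 mm long, 13 mm thick, 0.2 kg. The point is on their middle line in the grips near the joint, 6.5 mm above the underside, where they are 38 mm across; z up, y from nose to grip ends: nose tip at y -96, grips at y -12 to +72 mm, at most 46 mm across. Joint 34 mm, nose 22 mm across.
- pliers_seat (a point): Where pliers_grip is when the pliers lie home in their cut-out (axes of the tray; 20.5 mm above the bench). The nose then points to the tray's +x: pliers y along tray -x. Cut-out 12 mm deep.
- driver_grip (a point): Screwdriver lying flat, 179 mm long, 0.1 kg. The point is on its axis in the front of the handle, 13 mm above the underside; y from blade to handle end: blade tip at y -104, handle at y -10 to +76 mm, round, 26 mm in diameter; shaft 6 mm. It may roll, so z need not point up.
- driver_seat (a point): Where driver_grip is when the screwdriver lies home in its cut-out (axes of the tray; 21 mm above the bench). The blade then points to the tray's -x: driver y along tray +x. Cut-out 18 mm deep.
- glue_bottle: Bystander: glue bottle, 58 mm in diameter, 166 mm high, origin at the middle of its base.
- edge_trimmer: Bystander: hand trimmer for edging, a low dark block, 51 x 90 x 37 mm, origin at the middle of its underside.

How it is judged:
By the outcome, as a careful person would: the job done as asked, in the order asked, and still so for the second after the job is handed in, with the robot touching nothing.
Of can_0, can_1, can_2, can_3 only 2 to 3 are there at a start; the rules pass over those that are not, and their reading is None.
At some moment in a run one of brush, pliers may be knocked a few centimetres aside while the robot is not near it.
It also fails if it takes over 210 s, if anything falls off the work surface, if the arm or the gripper's body presses on something with over 40 N, if the wrist force passes 120 N, or if a joint passes its speed limit or range.

## Working session

There is one attempt and no reset: what is moved stays moved. The work goes in short steps, each a Python script; the robot and the scene stay as the last script left them, time stands still between calls to the robot, and variables do not carry over. Pictures are saved under pics/ and viewed, at most 14 in all, crops included, and the job is handed in when it is done.

```bash
ls; mkdir -p pics
python3 - <<'E'
from cell import robot
import cv2,numpy as np
s=robot.sense();print(s, robot.pinch_z)
for n in("scene","top"):
    d=robot.snapshot(n); np.savez(f"pics/{n}0.npz",**d)
    cv2.imwrite(f"pics/{n}0.png",d["frame"][:,:,::-1])
    print(n,d["vfov"],d["cx"],d["cy"],d["dist_coeffs"],np.round(d["world_to_cam"],3).tolist())
E
```

```text
pics
{'t': 0.0, 'joints': array([-1.369219  ,  0.33394428,  0.03987319,  1.46627407, -0.01339797,
        1.34329482, -0.058472  ]), 'joint_vel': array([ 3.54540385e-04, -2.71540984e-03, -8.53576796e-04, -4.39754817e-04,
       -1.55559179e-03,  5.71575168e-05,  6.19465714e-04]), 'joint_efforts': array([ 1.74839392e-04, -6.56357288e+01,  1.33540213e+00, -4.03803420e+01,
       -5.96567220e-02,  4.45946690e-02,  1.74156507e-04]), 'tool_pos': array([0.19246003, 0.6203604 , 0.22163633]), 'orientation': array([-3.13994211e+00,  1.15164430e-04,  2.84082720e+00]), 'contact_force': array([ 0.47815097, -0.20698602, -0.13078509]), 'torque': array([ 0.02808674, -0.00937106,  0.04381057]), 'grasp_force': 0.0, 'gripper_width': 0.08719278083956868} 0.0187
scene 45.8029416655879 326.15162768003813 209.410734091259 [-0.06756202  0.          0.          0.          0.        ] [[-0.989, 0.149, -0.002, 0.515], [-0.112, -0.735, 0.669, 0.008], [0.099, 0.661, 0.744, -1.957], [0.0, 0.0, 0.0, 1.0]]
top 53.84236103190494 314.2066773604636 199.84792242118277 [-0.03440112  0.          0.          0.          0.        ] [[0.377, -0.926, 0.005, -0.194], [0.896, 0.366, 0.252, -0.494], [-0.236, -0.091, 0.968, -1.239], [0.0, 0.0, 0.0, 1.0]]
```

View pics/scene0.png

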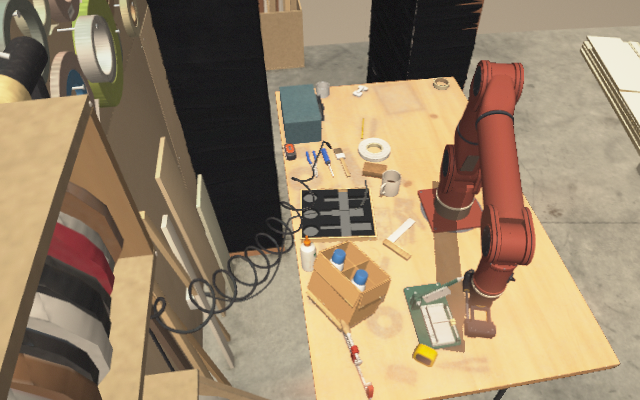

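View pics/top0.png

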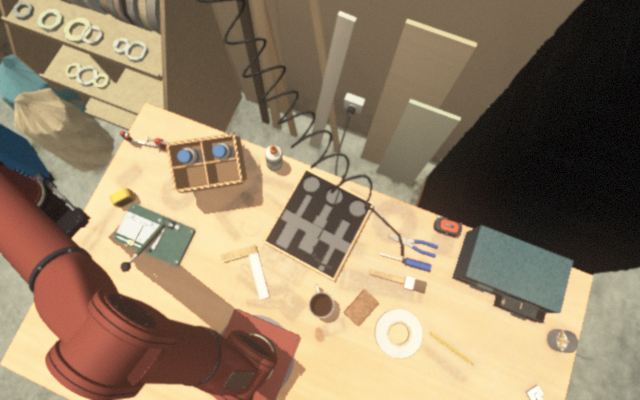

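The scene view shows two cans (scene about (338,258), (361,278)) in the carton. In the top view, the cans are at (185,156) and (221,151) in the back row, the tray is near (318,222), the brush at (400,282), the driver at (410,263), the pliers at (415,245), the bottle at (273,157) and the trimmer at (448,227). Next I build a metric ortho-view.

```bash
cat > h.py <<'E'
import numpy as np, cv2
from cell import robot
def cloud(d):
    f=200/np.tan(np.radians(d["vfov"])/2); K=np.array([[f,0,d["cx"]],[0,f,d["cy"]],[0,0,1]],float)
    v,u=np.mgrid[:400,:640]
    p=cv2.undistortPoints(np.stack([u,v],-1).reshape(-1,1,2).astype(np.float64),K,np.array(d["dist_coeffs"],float)).reshape(400,640,2)
    z=d["depth"].astype(float)
    c=np.stack([p[...,0]*z,-p[...,1]*z,-z],-1)
    W=np.array(d["world_to_cam"]); P=(c-W[:3,3])@W[:3,:3]
    P[z<=0]=np.nan
    return P
def project(d,P):
    f=200/np.tan(np.radians(d["vfov"])/2); K=np.array([[f,0,d["cx"]],[0,f,d["cy"]],[0,0,1]],float)
    W=np.array(d["world_to_cam"]); c=np.asarray(P,float).reshape(-1,3)@W[:3,:3].T+W[:3,3]
    return cv2.projectPoints((c*[1,-1,-1]).reshape(-1,1,3),np.zeros(3),np.zeros(3),K,np.array(d["dist_coeffs"],float))[0].reshape(-1,2)
def ortho(d,x0,x1,y0,y1,res=0.001,z=0.0):
    "image of plane z, rows: x descending, cols: y descending"
    xs=np.arange(x1,x0,-res); ys=np.arange(y1,y0,-res)
    X,Y=np.meshgrid(xs,ys,indexing='ij')
    m=project(d,np.stack([X,Y,np.full_like(X,z)],-1)).reshape(*X.shape,2).astype(np.float32)
    return cv2.remap(d["frame"],m[...,0],m[...,1],cv2.INTER_CUBIC)[:,:,::-1]
E
python3 - <<'E'
from h import *
for n in("top","scene"):
    d=dict(np.load(f"pics/{n}0.npz")); P=cloud(d)
    pts=dict(top=dict(can=(185,156),can2=(221,151),tray=(318,222),trayc0=(266,240),bench=(230,290),brush=(380,275),brb=(417,286),driver=(415,265),pl=(415,242),bottle=(273,150),trim=(448,227),cell0=(190,180),cell1=(228,175),hose=(346,185),hose2=(402,235)),scene=dict(can=(338,257),can2=(361,275),tray=(338,213),pliers=(312,160),drv=(326,157),brush=(345,163),hose=(300,215)))[n]
    for k,(u,v) in pts.items(): print(n,k,np.round(P[v,u],3))
d=dict(np.load("pics/top0.npz"))
im=ortho(d,0.35,0.90,-0.55,0.0,0.001)
print(im.shape); cv2.imwrite("pics/o1.png",im)
P=cloud(d); Z=P[...,2]
g=cv2.cvtColor(np.clip((Z+0.02)/0.35*255,0,255).astype(np.uint8),cv2.COLOR_GRAY2BGR)
cv2.imwrite("pics/z.png",cv2.resize(np.hstack([g[80:330,100:360]]),None,fx=2.3,fy=2.3))
E
```

```text
top can [0.473 0.402 0.22 ]
top can2 [0.528 0.309 0.219]
top tray [ 0.476 -0.03   0.015]
top trayc0 [0.352 0.107 0.027]
top bench [0.158 0.153 0.003]
top brush [ 0.388 -0.284  0.018]
top brb [ 0.401 -0.41   0.013]
top driver [ 0.461 -0.379  0.026]
top pl [ 0.537 -0.358  0.01 ]
top bottle [0.615 0.184 0.143]
top trim [ 0.62  -0.439  0.036]
top cell0 [0.444 0.437 0.021]
top cell1 [0.51  0.322 0.023]
top hose [ 0.64  -0.07  -0.005]
top hose2 [nan nan nan]
scene can [0.533 0.338 0.221]
scene can2 [0.474 0.416 0.219]
scene tray [ 0.468 -0.029  0.012]
scene pliers [ 0.529 -0.379 -0.003]
scene drv [ 0.467 -0.36   0.023]
scene brush [ 0.388 -0.318  0.014]
scene hose [0.627 0.048 0.115]
(550, 550, 3)<stdin>:10: RuntimeWarning: invalid value encountered in cast
```

Run:
```python
from h import *
d=dict(np.load("pics/top0.npz"));s=dict(np.load("pics/scene0.npz"))
a=cv2.resize(d["frame"][120:215,150:260,::-1],(440,380),interpolation=cv2.INTER_CUBIC)
b=cv2.resize(s["frame"][230:330,290:400,::-1],(418,380),interpolation=cv2.INTER_CUBIC)
cv2.imwrite("pics/cart.png",cv2.resize(np.hstack([a,b]),(790,350)))
```

```text
(no output)
```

View pics/o1.png

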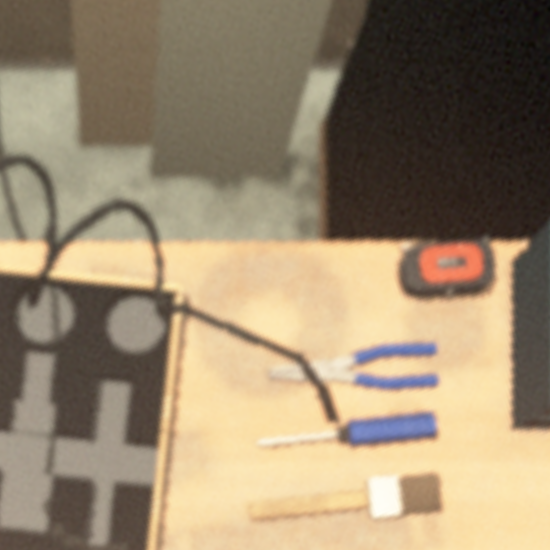

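View pics/cart.png

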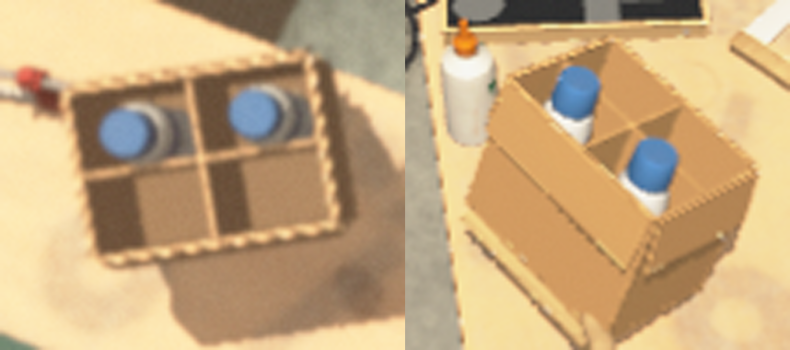

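Run:
```python
from h import *
D={n:dict(np.load(f"pics/{n}0.npz")) for n in("top","scene")}
ims=[]
for n,d in D.items():
    im=ortho(d,0.25,0.75,-0.25,0.25,0.001,0.026)
    hsv=cv2.cvtColor(im,cv2.COLOR_BGR2HSV)
    m=((hsv[...,1]<70)&(hsv[...,2]<175)|(hsv[...,2]<70)).astype(np.uint8)*255
    m=cv2.morphologyEx(m,cv2.MORPH_CLOSE,np.ones((7,7)));m=cv2.morphologyEx(m,cv2.MORPH_OPEN,np.ones((41,41)))
    c=max(cv2.findContours(m,0,2)[0],key=cv2.contourArea)
    r=cv2.minAreaRect(c);b=cv2.boxPoints(r)
    print(n,"c",0.75-r[0][1]*.001,0.25-r[0][0]*.001,r)
    print(cv2.contourArea(c)); cv2.polylines(im,[b.astype(int)],True,(0,0,255)); ims.append(im[:,:])
cv2.imwrite("pics/tray.png",cv2.resize(np.hstack(ims),(800,400)))
ims=[cv2.resize(ortho(d,.34,.64,-.51,-.21,.001/1.3,.010),(390,390)) for d in D.values()]
im=np.hstack(ims)
cv2.imwrite("pics/tools.png",im)
for n,d in D.items():
    P=cloud(d); X=P.reshape(-1,3); 
    q=X[(X[:,0]>.33)&(X[:,0]<.8)&(X[:,1]<.15)&(X[:,1]>-.45)&(X[:,2]>.06)&(X[:,2]<.5)]
    q=q[np.argsort(q[:,1])]
    print(n,len(q)); print(np.round(q[::max(1,len(q)//25)],3).tolist())
```

```text
top c 0.47887124633789063 -0.03422329711914063 ((284.2232971191406, 271.1287536621094), (246.2709503173828, 265.271240234375), 6.009005546569824)
57201.5Traceback (most recent call last):
  File "<stdin>", line 12, in <module>
cv2.error: OpenCV(4.12.0) :-1: error: (-5:Bad argument) in function 'polylines'
> Overload resolution failed:
>  - Layout of the output array img is incompatible with cv::Mat
>  - Expected Ptr<cv::UMat> for argument 'img'
```

```bash
sed -i 's/INTER_CUBIC)\[:,:,::-1\]/INTER_CUBIC)[:,:,::-1].copy()/' h.py
python3 - <<'E'
from h import *
D={n:dict(np.load(f"pics/{n}0.npz")) for n in("top","scene")}
ims=[]
for n,d in D.items():
    im=ortho(d,0.25,0.75,-0.25,0.25,0.001,0.026)
    hsv=cv2.cvtColor(im,cv2.COLOR_BGR2HSV)
    m=((hsv[...,1]<70)&(hsv[...,2]<175)|(hsv[...,2]<70)).astype(np.uint8)*255
    m=cv2.morphologyEx(m,cv2.MORPH_CLOSE,np.ones((7,7)));m=cv2.morphologyEx(m,cv2.MORPH_OPEN,np.ones((41,41)))
    c=max(cv2.findContours(m,0,2)[0],key=cv2.contourArea)
    r=cv2.minAreaRect(c);b=cv2.boxPoints(r)
    print(n,"c",0.75-r[0][1]*.001,0.25-r[0][0]*.001,r)
    print(cv2.contourArea(c)); cv2.polylines(im,[b.astype(int)],True,(0,0,255)); ims.append(im[:,:])
cv2.imwrite("pics/tray.png",cv2.resize(np.hstack(ims),(800,400)))
ims=[cv2.resize(ortho(d,.34,.64,-.51,-.21,.001/1.3,.010),(390,390)) for d in D.values()]
im=np.hstack(ims)
cv2.imwrite("pics/tools.png",im)
for n,d in D.items():
    P=cloud(d); X=P.reshape(-1,3); 
    q=X[(X[:,0]>.33)&(X[:,0]<.8)&(X[:,1]<.15)&(X[:,1]>-.45)&(X[:,2]>.06)&(X[:,2]<.5)]
    q=q[np.argsort(q[:,1])]
    print(n,len(q)); print(np.round(q[::max(1,len(q)//25)],3).tolist())
E
```

```text
top c 0.47887124633789063 -0.03422329711914063 ((284.2232971191406, 271.1287536621094), (246.2709503173828, 265.271240234375), 6.009005546569824)
57201.5
scene c 0.47776806640624997 -0.027302917480468758 ((277.30291748046875, 272.23193359375), (253.1521453857422, 285.8487548828125), 6.85975980758667)
67885.0
top 2974
[[0.701, -0.45, 0.266], [0.701, -0.445, 0.411], [0.699, -0.442, 0.078], [0.702, -0.439, 0.358], [0.706, -0.435, 0.486], [0.706, -0.434, 0.325], [0.743, -0.433, 0.265], [0.712, -0.432, 0.405], [0.762, -0.432, 0.213], [0.761, -0.431, 0.144], [0.787, -0.431, 0.338], [0.763, -0.431, 0.161], [0.715, -0.431, 0.49], [0.769, -0.43, 0.288], [0.727, -0.43, 0.172], [0.764, -0.43, 0.068], [0.731, -0.429, 0.39], [0.741, -0.429, 0.49], [0.759, -0.428, 0.287], [0.499, -0.27, 0.202], [0.552, -0.17, 0.145], [0.341, -0.116, 0.089], [0.582, -0.055, 0.156], [0.664, 0.01, 0.144], [0.727, 0.071, 0.154], [0.783, 0.136, 0.144]]
scene 2721
[[0.702, -0.45, 0.472], [0.698, -0.438, 0.111], [0.714, -0.435, 0.392], [0.758, -0.434, 0.251], [0.745, -0.433, 0.296], [0.728, -0.432, 0.489], [0.737, -0.431, 0.364], [0.773, -0.43, 0.154], [0.735, -0.43, 0.225], [0.783, -0.429, 0.283], [0.77, -0.429, 0.291], [0.74, -0.428, 0.488], [0.734, -0.427, 0.431], [0.747, -0.427, 0.49], [0.724, -0.426, 0.168], [0.792, -0.426, 0.378], [0.713, -0.425, 0.408], [0.776, -0.424, 0.477], [0.721, -0.423, 0.485], [0.792, -0.421, 0.141], [0.72, -0.419, 0.123], [0.537, -0.191, 0.16], [0.618, -0.087, 0.161], [0.681, -0.005, 0.139], [0.632, 0.07, 0.071], [0.671, 0.14, 0.116]]
```

View pics/tray.png

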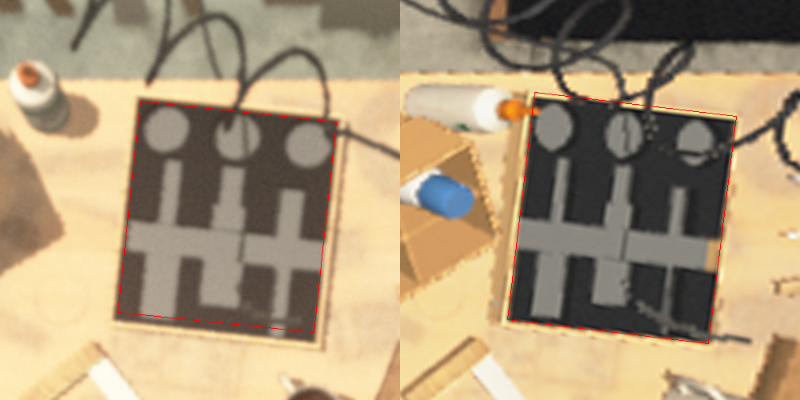

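View pics/tools.png

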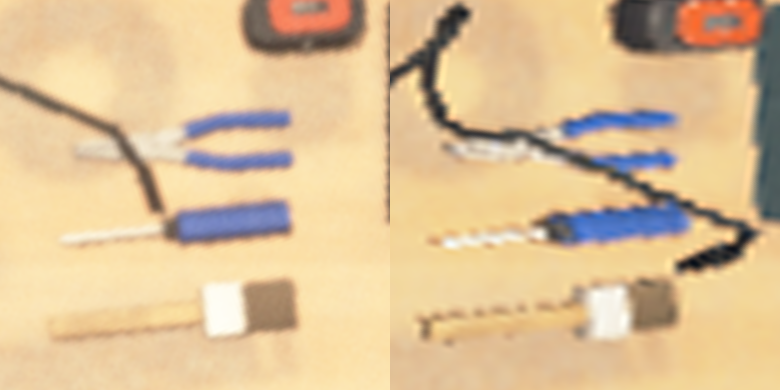

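The tray is found in both views: pockets along the far side, brush cut-out on +y (left), driver on −y. A black hose hangs above the pockets and tools, so I map it in 3D.

Run:
```python
from h import *
for n in("top","scene"):
    d=dict(np.load(f"pics/{n}0.npz"));P=cloud(d); X=P.reshape(-1,3);C=d["frame"].reshape(-1,3).max(1)
    k=(X[:,0]>.36)&(X[:,0]<.85)&(X[:,1]<.5)&(X[:,1]>-.42)&(X[:,2]>.045)&(X[:,2]<.7)&(C<110)
    q=X[k]; cells={}
    for p in q: cells.setdefault(tuple(np.floor(p/.04).astype(int)),[]).append(p)
    print(n,len(q))
    for c,v in sorted(cells.items(),key=lambda a:a[0][1]):
        if len(v)>3: print(np.round(np.mean(v,0),3),len(v),end="; ")
    print()
```

```text
top 1456
[ 0.471 -0.297  0.167] 5; [ 0.461 -0.305  0.147] 5; [ 0.551 -0.168  0.144] 10; [ 0.636 -0.138  0.139] 20; [ 0.571 -0.156  0.108] 11; [ 0.552 -0.157  0.13 ] 7; [ 0.625 -0.099  0.171] 32; [ 0.69  -0.047  0.094] 13; [ 0.684 -0.051  0.075] 6; [ 0.657 -0.054  0.055] 17; [ 0.606 -0.073  0.173] 8; [ 0.594 -0.062  0.167] 9; [ 0.575 -0.047  0.144] 15; [ 0.591 -0.044  0.063] 5; [ 0.687 -0.02   0.133] 19; [ 0.677 -0.006  0.142] 8; [ 0.694 -0.036  0.114] 5; [ 0.569 -0.038  0.128] 4; [0.754 0.037 0.092] 12; [0.747 0.035 0.069] 15; [0.655 0.019 0.143] 35; [0.637 0.036 0.133] 6; [0.735 0.064 0.144] 28; [0.753 0.042 0.11 ] 4; [0.634 0.042 0.129] 5; [0.628 0.048 0.113] 8; [0.801 0.115 0.1  ] 5; [0.797 0.118 0.102] 8; [0.794 0.117 0.071] 8; [0.698 0.1   0.151] 40; [0.776 0.137 0.147] 23; [0.755 0.155 0.161] 5; [0.755 0.154 0.158] 4; [0.787 0.122 0.059] 8; [0.675 0.126 0.131] 12; [0.668 0.139 0.106] 10; [0.832 0.194 0.143] 12; [0.834 0.196 0.104] 16; [0.734 0.18  0.15 ] 36; [0.607 0.167 0.072] 6; [0.596 0.178 0.075] 4; [0.81  0.209 0.174] 21; [0.788 0.228 0.181] 29; [0.829 0.202 0.087] 7; [0.8
[... 2909 characters left out ...]
.126 0.097] 11; [0.787 0.128 0.06 ] 24; [0.675 0.154 0.068] 9; [0.688 0.155 0.052] 7; [0.738 0.179 0.15 ] 43; [0.812 0.217 0.171] 21; [0.723 0.208 0.131] 8; [0.832 0.205 0.139] 15; [0.79  0.233 0.178] 16; [0.719 0.208 0.127] 4; [0.717 0.213 0.113] 5; [0.728 0.224 0.097] 24; [0.832 0.206 0.1  ] 12; [0.811 0.215 0.066] 13; [0.747 0.229 0.071] 13; [0.783 0.225 0.06 ] 22; [0.772 0.258 0.172] 36; [0.845 0.286 0.219] 8; [0.825 0.304 0.222] 31; [0.764 0.295 0.138] 19; [0.758 0.291 0.147] 9; [0.783 0.311 0.107] 25; [0.845 0.307 0.088] 9; [0.822 0.311 0.088] 17; [0.806 0.334 0.212] 25; [0.803 0.354 0.195] 4; [0.798 0.366 0.19 ] 5; [0.808 0.377 0.177] 35; [0.831 0.392 0.152] 20; [0.846 0.396 0.143] 9;
```

Hose points run straight through the space above pocket_1 and into the space needed over the other pockets. It is not a listed object, so it is probably just dressing; I'll probe it gently before relying on that. Now I fit the poses.

```bash
cat > fit.py <<'E'
from h import *
from scipy.optimize import least_squares, minimize
D={n:dict(np.load(f"pics/{n}0.npz")) for n in("top","scene")}
# tray
def samp(d,P,ch):
    m=project(d,P).astype(np.float32); return cv2.remap(ch,m[:,0].reshape(-1,1),m[:,1].reshape(-1,1),cv2.INTER_LINEAR).ravel()
sat={n:cv2.GaussianBlur(d["frame"][...,0].astype(np.float32)-d["frame"][...,2],(0,0),.8) for n,d in D.items()}
def cost(p,names):
    x,y,t,a,b=p; R=np.array([[np.cos(t),-np.sin(t)],[np.sin(t),np.cos(t)]]); s=np.linspace(-.85,.85,60); c=0
    for n in names:
        for ax in(0,1):
            for sg in(-1,1):
                v=[]
                for off in(-.004,.004):
                    q=np.zeros((60,2)); q[:,ax]=sg*((a,b)[ax]+off); q[:,1-ax]=s*(b,a)[ax]
                    P=np.c_[q@R.T+[x,y],np.full(60,.026)]; v.append(samp(D[n],P,sat[n]))
                c-=np.mean(np.clip(v[1]-v[0],0,60))
    return c
for names in(["top"],["scene"],["top","scene"]):
    best=min((minimize(cost,[.475+i,-.03+j,-.11,.14,.127],args=(names,),method="Nelder-Mead",options=dict(initial_simplex=np.array([.475+i,-.03+j,-.11,.14,.127])+np.vstack([np.zeros(5),np.diag([.008,.008,.03,.006,.006])]),maxiter=600)) for i in(-.005,.005) for j in(-.005,.005)),key=lambda r:r.fun)
    print("tray",names,best.x.round(4),best.fun)
# carton
obs=[("top",(169.6,145),1,1),("top",(234.8,134.9),1,-1),("top",(243.7,182),-1,-1),("top",(178,191.2),-1,1),
     ("scene",(347.3,242),-1,-1),("scene",(390.1,279.1),-1,1),("scene",(321,252.9),1,-1)]
def rim(p,sx,sy):
    x,y,t=p; l=np.array([sx*.072*.939-.343*.168,sy*.102,.035+sx*.072*.343+.939*.168])
    return np.array([x+np.cos(t)*l[0]-np.sin(t)*l[1],y+np.sin(t)*l[0]+np.cos(t)*l[1],l[2]])
r=least_squares(lambda p:np.concatenate([project(D[n],rim(p,a,b))[0]-uv for n,uv,a,b in obs]),[.55,.37,.5],loss="soft_l1")
print("carton",r.x.round(4),r.fun.round(1))
t=r.x[2]; ez=np.array([-.343*np.cos(t),-.343*np.sin(t),.939]); ey=np.array([-np.sin(t),np.cos(t),0]); ex=np.cross(ey,ez)
for i,(sx,sy) in enumerate([(-1,-1),(-1,1),(1,-1),(1,1)]):
    c=np.r_[r.x[:2],.035]+ez*.004+ex*.035*sx+ey*.050*sy; print("cell",i,c.round(3))
# caps
for n,d in D.items():
    f=d["frame"].astype(int); P=cloud(d); m=(f[...,2]-f[...,0]>40)&(P[...,2]>.15)&(P[...,1]>.2)
    k,l=cv2.connectedComponents(m.astype(np.uint8))
    for i in range(1,k):
        q=P[l==i]
        if len(q)<40: continue
        w=(q-np.r_[r.x[:2],.035])@np.c_[ex,ey,ez]
        h=np.percentile(w[:,2],95); (cx,cy),rad=cv2.minEnclosingCircle(w[w[:,2]>h-.012][:,:2].astype(np.float32)); lo,hi=np.percentile(w,[3,97],axis=0)
        print(n,len(q),"carton coords centre",round(cx,4),round(cy,4),"r",round(rad,4),"top",round(h,4),lo.round(3),hi.round(3))
# tools
for n,d in D.items():
    res=.0005
    for nm,z,(x0,x1,y0,y1) in(("driver",.013,(.43,.50,-.45,-.24)),("pliers",.010,(.50,.57,-.45,-.24))):
        im=ortho(d,x0,x1,y0,y1,res,z).astype(int); m=(im[...,0]-im[...,2]>25)
        v,u=np.nonzero(m); q=np.c_[x1-v*res,y1-u*res].astype(np.float32); mu,e,_=cv2.PCACompute2(q,None)
        pr=(q-mu)@e.T; print(n,nm,mu.round(4),e[0].round(4),np.percentile(pr,[1,99],axis=0).round(4).tolist())
E
python3 fit.py
```

```text
tray ['top'] [ 0.4752 -0.0327 -0.1095  0.1388  0.1253] -184.6715545654297
tray ['scene'] [ 0.4764 -0.0266 -0.1124  0.1411  0.1262] -200.58978271484375
tray ['top', 'scene'] [ 0.4755 -0.0311 -0.1133  0.1392  0.1258] -348.1272277832031
carton [0.5311 0.375  0.5501] [-1.5 -0.3  0.2 -0.4 -0.8 -0.8 -1.2  0.4  0.8 -4.7 -0.1 -4.2 -3.3 -4.1]
cell 0 [0.528 0.314 0.027]
cell 1 [0.476 0.4   0.027]
cell 2 [0.584 0.349 0.051]
cell 3 [0.532 0.434 0.051]
top 117 carton coords centre 0.0307 -0.0481 r 0.018 top 0.191 [ 0.015 -0.064  0.184] [ 0.046 -0.032  0.192]
top 116 carton coords centre 0.0315 0.0572 r 0.018 top 0.1925 [0.016 0.042 0.183] [0.046 0.072 0.194]
scene 149 carton coords centre 0.0336 -0.0424 r 0.0229 top 0.1883 [ 0.018 -0.058  0.158] [ 0.053 -0.022  0.189]
scene 159 carton coords centre 0.035 0.0647 r 0.0205 top 0.1883 [0.019 0.048 0.158] [0.053 0.083 0.189]
top driver [[ 0.4693 -0.3888]] [-0.1062  0.9943] [[-0.0408, -0.0095], [0.0407, 0.0096]]
top pliers [[ 0.5321 -0.394 ]] [-0.0737  0.9973] [[-0.0377, -0.0204], [0.0385, 0.0194]]
scene driver [[ 0.4692 -0.3878]] [-0.0881  0.9961] [[-0.0463, -0.0111], [0.0516, 0.0119]]
scene pliers [[ 0.5341 -0.3909]] [0.2025 0.9793] [[-0.0386, -0.0258], [0.0457, 0.0242]]
```

Run:
```python
from h import *
robot.movel([.193,.62,.42])
robot.move_to([.44,.0,.30],[np.pi,0,3.03])
robot.grip(0.0)
robot.movel([.44,.0,.06])
s=robot.sense();p=s["tool_pos"];print(p,s["orientation"],s["t"],s["contact_force"],s["joints"].round(2))
out=[]
for n in("top","scene"):
    d=robot.snapshot(n); np.savez(f"pics/{n}1.npz",**d)
    u=project(d,p)[0]; x,y=np.round(u).astype(int)
    im=cv2.resize(d["frame"][y-24:y+24,x-24:x+24,::-1].copy(),(384,384),interpolation=cv2.INTER_NEAREST)
    c=((u-[x-24,y-24]+.5)*8).astype(int); cv2.drawMarker(im,tuple(int(i) for i in c),(0,0,255),0,30,1); out.append(im); print(n,u)
    X=cloud(d); q=X[y-12:y+12,x-12:x+12].reshape(-1,3); q=q[(q[:,2]>.05)]; print(len(q)); 
    if len(q): print(q[q[:,2]<.075].mean(0), np.percentile(q,[2,98],axis=0).round(3))
cv2.imwrite("pics/tcp.png",np.hstack(out))
```

```text
[4.40429140e-01 7.75950550e-05 6.04947152e-02] [3.14099898e+00 8.35193798e-04 3.02995961e+00] 7.25 [-0.469134    0.79812717  0.09621551] [-0.99  0.07  0.93  2.17 -0.07  0.93  1.44]
top [305.69875161 225.79948637]
560
[nan nan nan] [[ 0.331 -0.049  0.149]
 [ 0.423 -0.016  0.56 ]]
scene [346.32212865 209.61733058]
330
[nan nan nan] [[0.412 0.022 0.128]
 [0.482 0.1   0.176]]<stdin>:14: RuntimeWarning: Mean of empty slice.
  ret = um.true_divide(
```

View pics/tcp.png

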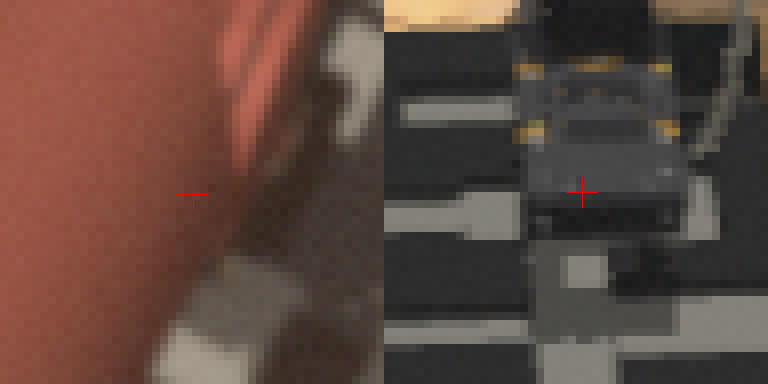

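The gripper body hides the fingertips in the scene view (the cross at (583,192) falls on the body), and the arm hides them in the top view. The two cameras differ by about 6 mm in y, so I'll find the tray by touch: closed fingers lowered into pocket_1 under a force limit, which also tests the hose.

Run:
```python
from h import *
robot.movel([.44,.0,.25],vel=.25)
yaw=np.pi-.113; o=[np.pi,0,yaw]
c=np.array([.5818,-.042])
robot.move_to([*c,.25],o)
print("hit",robot.movel([*c,.05],max_force=6,vel=.12), robot.sense()["tool_pos"])
print("hit",robot.movel([*c,.018],max_force=6,vel=.05), robot.sense()["tool_pos"])
if robot.sense()["tool_pos"][2]<.03:
    ex=np.array([np.cos(-.113),np.sin(-.113)]); ey=np.array([-ex[1],ex[0]])
    for ax in(ey,ex):
        v=[]
        for s in(1,-1):
            h=robot.movel([*(c+s*.022*ax),.018],vel=.03,max_force=5); p=robot.sense()["tool_pos"]
            v.append((p[:2]-c)@ax); print(h,p.round(4),robot.sense()["contact_force"].round(1)); robot.movel([*c,.018],vel=.05)
        c=c+ax*np.mean(v); print("offset",np.round(v,4),"centre",c.round(4)); robot.movel([*c,.018],vel=.05)
robot.movel([*c,.25],vel=.25); print(robot.sense()["t"])
```

```text
hit False [ 0.58225112 -0.04200114  0.05058796]
hit False [ 0.58192567 -0.04214376  0.01811919]
True [ 0.5837 -0.0248  0.0179] [ 0.5 -1.9  1.3]
True [ 0.5792 -0.0624  0.0178] [1.4 1.1 0.6]
offset [ 0.0173 -0.0206] centre [ 0.5816 -0.0437]
True [ 0.601  -0.0459  0.0174] [-1.1  0.1  1.2]
True [ 0.564  -0.0417  0.0181] [ 2.8 -0.4  0.6]
offset [ 0.0195 -0.0177] centre [ 0.5825 -0.0438]
17.8583
```

The hose gives no resistance, so it is only dressing. Touch puts pocket_1 at (0.5825,−0.0438), which makes the tray centre (0.4762,−0.0317). The top camera agrees to about 1 mm and the scene camera is biased +5 mm in y. I refit the carton and cans from the top view.

```bash
cat > plan.py <<'E'
from h import *
from scipy.optimize import least_squares
from scipy.spatial.transform import Rotation as Rt
TY=-.113; TC=np.array([.4762,-.0317])
def T(x,y): return TC+np.array([np.cos(TY)*x-np.sin(TY)*y,np.sin(TY)*x+np.cos(TY)*y])
d=dict(np.load("pics/top0.npz"))
obs=[((169.6,145),1,1),((234.8,134.9),1,-1),((243.7,182),-1,-1),((178,191.2),-1,1)]
def rim(p,sx,sy):
    x,y,t=p; l=np.array([sx*.072*.939-.343*.168,sy*.102,.035+sx*.072*.343+.939*.168])
    return np.array([x+np.cos(t)*l[0]-np.sin(t)*l[1],y+np.sin(t)*l[0]+np.cos(t)*l[1],l[2]])
r=least_squares(lambda p:np.concatenate([project(d,rim(p,a,b))[0]-uv for uv,a,b in obs]),[.55,.37,.5])
t=r.x[2]; ez=np.array([-.343*np.cos(t),-.343*np.sin(t),.939]); ey=np.array([-np.sin(t),np.cos(t),0]); ex=np.cross(ey,ez); O=np.r_[r.x[:2],.035]
f=d["frame"].astype(int); P=cloud(d); m=(f[...,2]-f[...,0]>30)&(P[...,2]>.15)&(P[...,1]>.2)
k,l=cv2.connectedComponents(m.astype(np.uint8)); caps=[]
for i in range(1,k):
    q=P[l==i]
    if len(q)>40:
        w=(q-O)@np.c_[ex,ey,ez]; w=w[w[:,2]>np.median(w[:,2])-.01]; lo,hi=np.percentile(w,[2,98],axis=0); c=(lo+hi)/2; c[2]=np.median(w[:,2])
        caps.append((c,hi-lo,O+np.c_[ex,ey,ez]@c))
caps.sort(key=lambda a:a[0][1])
def Rq(yflip):
    y=ey*yflip; z=-ez; return np.c_[np.cross(y,z),y,z]
E
python3 - <<'E'
from plan import *
print(r.x.round(4),r.fun.round(1))
for c in caps: print([v.round(4) for v in c])
for fl in(1,-1):
    o=Rt.from_matrix(Rq(fl)).as_euler('xyz'); print(fl,o.round(3))
    for c in caps:
        for h in(-.03,.06,.16): 
            q=robot.inverse_kinematics(c[2]+ez*h,o); print(h,None if q is None else np.round(q,2))
for p in(-.09,.09):
    for y in(np.pi,0,np.pi/2,-np.pi/2):
        for z in(.165,.36):
            q=robot.inverse_kinematics([*T(.107,p),z],[np.pi,0,TY+y]); print(p,round(y,1),z,None if q is None else np.round(q,2))
E
```

```text
[0.5313 0.372  0.5474] [-0.6 -0.1  1.1 -0.1 -0.  -0.4 -0.5  0.6]
[array([ 0.0319, -0.0453,  0.1869]), array([0.0324, 0.0333, 0.0081]), array([0.5257, 0.3156, 0.2214])]
[array([0.0325, 0.0602, 0.1876]), array([0.0325, 0.0338, 0.0117]), array([0.4711, 0.4058, 0.2223])]
1 [-3.142  0.35  -2.594]
-0.03 [-1.76  0.06  1.2   1.94 -0.06  0.83  1.57]
0.06 [-1.58 -0.17  0.86  1.88  0.21  1.03  1.34]
0.16 [-1.32 -0.23  0.56  1.76  0.2   1.23  1.33]
-0.03 [-1.78  0.09  1.01  1.91  0.01  0.84  1.33]
0.06 [-1.55 -0.09  0.66  1.85  0.19  1.04  1.17]
0.16 [-1.42 -0.18  0.47  1.74  0.23  1.25  1.13]
-1 [ 3.142 -0.35   0.547]
-0.03 [-1.82  0.07  1.26  1.94 -0.08  0.83 -1.55]
0.06 [-1.37 -0.12  0.68  1.87  0.14  1.02 -1.75]
0.16 [-1.69 -0.35  0.81  1.77  0.37  1.28 -1.94]
-0.03 [-1.46  0.07  0.66  1.9   0.06  0.84 -1.87]
0.06 [-2.01 -0.19  1.05  1.86  0.34  1.07 -2.08]
0.16 [-1.28 -0.16  0.35  1.73  0.19  1.24 -1.98]
-0.09 3.1 0.165 [-0.7   0.4   1.08  1.74 -0.37  1.23  1.94]
-0.09 3.1 0.36 [-0.76  0.29  1.17  1.43 -0.27  1.6   1.85]
-0.09 0 0.165 [-0.83  0.61  1.38  1.74 -0.62  1.32 -1.  ]
-0.09 0 0.36 [-0.84  0.4   1.38  1.43 -0.39  1.63 -1.18]
-0.09 1.6 0.165 [-0.83  0.58  1.35  1.74 -0.59  1.31  0.55]
-0.09 1.6 0.36 [-0.84  0.4   1.38  1.43 -0.4   1.63  0.39]
-0.09 -1.6 0.165 [-0.83  0.6   1.38  1.74 -0.61  1.32 -2.58]
-0.09 -1.6 0.36 None
0.09 3.1 0.165 [-0.98  0.41  1.06  1.72 -0.38  1.24  1.63]
0.09 3.1 0.36 [-1.03  0.31  1.14  1.41 -0.28  1.6   1.55]
0.09 0 0.165 [-1.07  0.5   1.22  1.72 -0.49  1.27 -1.42]
0.09 0 0.36 [-1.06  0.34  1.22  1.41 -0.32  1.61 -1.56]
0.09 1.6 0.165 [-1.11  0.6   1.35  1.72 -0.61  1.32  0.25]
0.09 1.6 0.36 [-1.12  0.43  1.38  1.41 -0.42  1.63  0.1 ]
0.09 -1.6 0.165 [ 0.57  0.4  -0.91  1.64  0.33  1.26  2.63]
0.09 -1.6 0.36 [ 0.7   0.38 -1.15  1.33  0.34  1.65  2.63]
```

```bash
cat > can.py <<'E'
from plan import *
OR=Rt.from_matrix(Rq(1)).as_euler('xyz'); UP=[np.pi,0,TY+np.pi]
def pick(i):
    c=caps[i][2]
    robot.grip(.050)
    q=robot.sense()["tool_pos"]
    if q[2]<.40: robot.movel([q[0],q[1],.42],vel=.25)
    robot.move_to(c+ez*.09,OR)
    h=robot.movel(c-ez*.030,vel=.10,max_force=8); p=robot.sense()["tool_pos"]
    print("descend hit",h,"above cap top",(p-c)@ez,robot.sense()["contact_force"].round(1))
    return h
def lift(i):
    c=caps[i][2]
    robot.grip(.02); s=robot.sense(); print("width",s["gripper_width"],s["grasp_force"])
    robot.movel(c+ez*.165,vel=.12); s=robot.sense(); print("lifted",s["tool_pos"].round(3),s["gripper_width"],s["contact_force"].round(1))
    p=s["tool_pos"]; robot.movel([p[0],p[1],.43],rot=UP,vel=.10)
def hover(y): 
    robot.move_to([*T(.107,y),.40],UP); robot.movel([*T(.107,y),.24],vel=.15)
    s=robot.sense(); print("hover",s["tool_pos"].round(4),s["gripper_width"],s["contact_force"].round(1),s["t"])
E
python3 - <<'E'
from can import *
print(robot.sense()["tool_pos"])
if not pick(0):
    lift(0); hover(-.09)
    out=[]
    for n in("top","scene"):
        e=robot.snapshot(n); u=project(e,[*T(.107,-.09),.06])[0]; x,y=u.astype(int)
        out.append(cv2.resize(e["frame"][y-60:y+60,x-60:x+60,::-1],(390,390),interpolation=cv2.INTER_CUBIC))
    cv2.imwrite("pics/hov0.png",np.hstack(out))
E
```

```text
[ 0.58182545 -0.04350163  0.24877753]
descend hit False above cap top -0.029662030282398666 [0.1 0.2 0.5]
width 0.04161917928231867 29.997467952780426
lifted [0.477 0.286 0.376] 0.04180898779752352 [ 0.2  1.1 -4.2]
hover [ 0.5729 -0.1334  0.2409] 0.04208675413292128 [-0.  -0.1 -3.4] 28.2917
```

View pics/hov0.png

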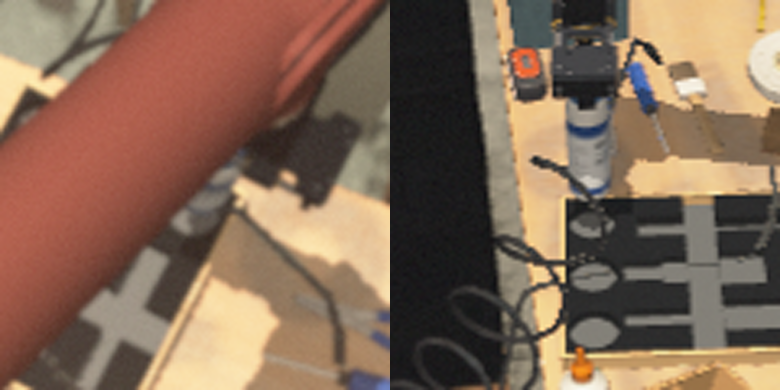

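The scene crop (right half) shows the can held upright at about (590,145), directly above pocket_0. I place it and fetch the second can.

```bash
cat >> can.py <<'E'
def place(y):
    for _ in range(1):
        h=robot.movel([*T(.107,y),.190],vel=.12,max_force=8); z1=robot.sense()["tool_pos"][2]
        h2=False if h else robot.movel([*T(.107,y),.153],vel=.04,max_force=8)
        s=robot.sense(); print("place",h,h2,z1,s["tool_pos"].round(4),s["contact_force"].round(1),s["torque"].round(2),s["gripper_width"])
    return s["tool_pos"][2]
def release():
    p=robot.sense()["tool_pos"]; robot.grip(.056); robot.sleep(.2); robot.movel([p[0],p[1],.42],vel=.2); s=robot.sense(); print("released",s["t"])
E
python3 - <<'E'
from can import *
z=place(-.09)
if z<.168:
    release()
    if not pick(1): lift(1); hover(.09)
    z=place(.09)
    if z<.168: release()
E
```

```text
place False True 0.19046432418763584 [ 0.5724 -0.1329  0.162 ] [-0.4  0.5  3.6] [0.22 0.11 0.02] 0.04194882629416149
released 31.875
descend hit False above cap top -0.029441136081068395 [ 0.2  0.2 -0.3]
width 0.042074964552304826 29.998831311240792
lifted [0.423 0.376 0.377] 0.041816473166049535 [ 0.6  0.  -3.8]
hover [0.5932 0.0456 0.2409] 0.04156806757499604 [-0.1  0.1 -3.7] 41.2583
place False True 0.19052882279127137 [0.5925 0.0459 0.1629] [-0.1  0.4  2.7] [ 0.23 -0.05  0.06] 0.041806460052416866
released 44.7167
```

Both cans contacted at the expected seat height. I park the arm clear and re-measure the cans and tools with the top camera.

Run:
```python
from can import *
robot.move_to([.30,.42,.45],UP)
print(robot.sense()["t"])
D={}
for n in("top","scene"):
    D[n]=robot.snapshot(n); np.savez(f"pics/{n}2.npz",**D[n])
d=D["top"]
a=cv2.resize(d["frame"][150:330,250:470,::-1],(440,360),interpolation=cv2.INTER_CUBIC)
b=ortho(d,.34,.64,-.51,-.21,.001/1.2,.010); s=D["scene"]
cc=cv2.resize(s["frame"][130:300,280:400,::-1],(254,360),interpolation=cv2.INTER_CUBIC)
im=np.hstack([b,np.zeros((360,4,3),np.uint8),a[:, :]]) if b.shape[0]==360 else b
cv2.imwrite("pics/look2.png",cv2.resize(np.hstack([b[:360,:360],a[:, :]]),(800,360)))
res=.0005
for nm,z,(x0,x1,y0,y1) in(("driver",.013,(.43,.50,-.47,-.20)),("pliers",.010,(.50,.58,-.47,-.20))):
    im=ortho(d,x0,x1,y0,y1,res,z).astype(int); m=(im[...,0]-im[...,2]>25)
    v,u=np.nonzero(m); q=np.c_[x1-v*res,y1-u*res].astype(np.float32); mu,e,_=cv2.PCACompute2(q,None)
    pr=(q-mu)@e.T; print(nm,mu.round(4),e[0].round(4),np.percentile(pr,[1,99],axis=0).round(4).tolist())
P=cloud(d); f=d["frame"].astype(int)
m=(f[...,2]-f[...,0]>30)&(P[...,2]>.15); k,l=cv2.connectedComponents(m.astype(np.uint8))
for i in range(1,k):
    q=P[l==i]
    if len(q)>20: print("blue",len(q),q.mean(0).round(3),np.percentile(q,[2,98],axis=0).round(3).tolist())
print("expect",T(.107,-.09),T(.107,.09),.193)
```

```text
46.45
driver [[ 0.4693 -0.3888]] [-0.1061  0.9944] [[-0.0408, -0.0096], [0.0407, 0.0096]]
pliers [[ 0.5321 -0.394 ]] [-0.0736  0.9973] [[-0.0378, -0.0205], [0.0384, 0.0194]]
blue 118 [0.59  0.044 0.193] [[0.573, 0.027, 0.186], [0.607, 0.06, 0.198]]
blue 121 [ 0.569 -0.133  0.193] [[0.554, -0.15, 0.184], [0.587, -0.117, 0.197]]
expect [ 0.57236921 -0.13319129] [0.59266596 0.04566072] 0.193
```

View pics/look2.png

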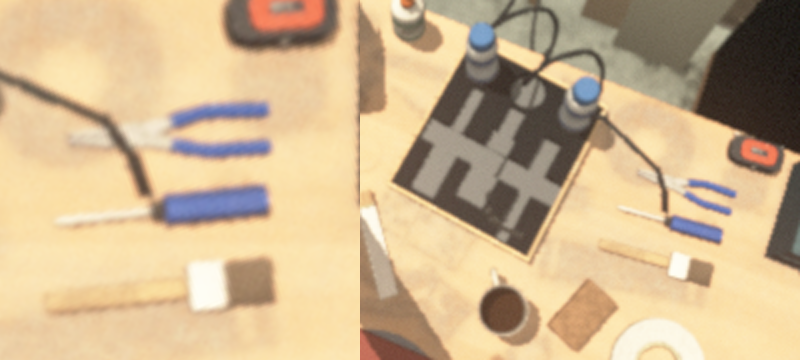

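The top crop shows both cans upright in the outer pockets (about (482,40), (585,92)), and the measured cap tops are at z = 0.193 as expected. The tools haven't moved: brush (160,287), driver (165,210), pliers (170,130). Now the brush.

```bash
cat > tool.py <<'E'
from plan import *
def grasp(xy,yaw,op,zmin=.001):
    o=[np.pi,0,yaw]; robot.grip(op); robot.move_to([*xy,.20],o)
    robot.movel([*xy,.03],vel=.2,max_force=8); h=robot.movel([*xy,zmin],vel=.03,max_force=5)
    z=robot.sense()["tool_pos"][2]
    if h: z+=.0015; robot.movel([*xy,z],vel=.03)
    robot.grip(0.0); s=robot.sense(); print("grasp touch",h,"z",round(z,4),"width",s["gripper_width"].round(4),s["grasp_force"].round(1),s["tool_pos"].round(4),s["t"])
    return s["tool_pos"][2]
def carry(ty,yaw,zseat,x=-.031):
    o=[np.pi,0,yaw]; p=robot.sense()["tool_pos"]; robot.movel([p[0],p[1],.25],vel=.2)
    xy=T(x,ty); robot.move_to([*xy,.25],o)
    s=robot.sense(); print("held",s["gripper_width"].round(4),s["contact_force"].round(2))
    robot.movel([*xy,.06],vel=.2); h=robot.movel([*xy,zseat],vel=.03,max_force=8)
    s=robot.sense(); print("seat hit",h,s["tool_pos"].round(4),"target z",round(zseat,4),s["contact_force"].round(1),s["torque"].round(2)); return s["tool_pos"][2]
def leave(op):
    p=robot.sense()["tool_pos"]; robot.grip(op); robot.movel([p[0],p[1],.25],vel=.2); print("t",robot.sense()["t"])
E
python3 - <<'E'
from tool import *
z=grasp([.3985,-.341],1.664,.040)
s=robot.sense()
if .014<s["gripper_width"]<.023:
    z2=carry(.076,-.113,z+.0125)
    print(z2-z)
E
```

```text
Traceback (most recent call last):
  File "tool.py", line 7, in grasp
    robot.grip(0.0); s=robot.sense(); print("grasp touch",h,"z",round(z,4),"width",s["gripper_width"].round(4),s["grasp_force"].round(1),s["tool_pos"].round(4),s["t"])
                                                                                   ^^^^^^^^^^^^^^^^^^^^^^^^
AttributeError: 'float' object has no attribute 'round'
```

```bash
sed -i 's/s\["gripper_width"\].round(4)/round(s["gripper_width"],4)/g; s/s\["grasp_force"\].round(1)/round(s["grasp_force"],1)/' tool.py
python3 - <<'E'
from tool import *
s=robot.sense(); print(s["tool_pos"],s["gripper_width"],s["grasp_force"],s["t"],s["contact_force"]); z=s["tool_pos"][2]
if .014<s["gripper_width"]<.023:
    z2=carry(.076,-.113,z+.0125)
    print(z2-z)
E
```

```text
[ 0.39857836 -0.3410116   0.00107185] 0.01773619684506578 29.97905731201172 52.6667 [ 0.4997548  -0.19953256  1.94425019]
held 0.0176 [ 0.88 -0.41 -0.69]
seat hit True [0.4539 0.0473 0.014 ] target z 0.0136 [-0.9 -0.3  4.2] [-0.04  0.31  0.02]
0.012895621509571287
```

The brush stopped 12.9 mm above its bench height, against 13 mm expected when home. I release it, then check it and the pliers.

```bash
cat >> tool.py <<'E'
def pliers_now(d):
    res=.0005; x0,x1,y0,y1=.49,.62,-.47,-.18
    im=ortho(d,x0,x1,y0,y1,res,.010).astype(int); m=(im[...,0]-im[...,2]>25); 
    v,u=np.nonzero(m); q=np.c_[x1-v*res,y1-u*res].astype(np.float32); q=q[q[:,0]>.5]; mu,e,_=cv2.PCACompute2(q,None); return len(q),mu.round(4),e[0].round(4)
E
python3 - <<'E'
from tool import *
leave(.040)
robot.move_to([.42,.30,.45],[np.pi,0,-.113])
print("ref",pliers_now(dict(np.load("pics/top2.npz"))))
d=robot.snapshot("top"); np.savez("pics/top3.npz",**d); print("now",pliers_now(d)); print(robot.sense()["t"])
a=ortho(d,.30,.66,-.22,.18,.001,.026); b=ortho(d,.30,.66,-.51,-.18,.001,.01)
cv2.imwrite("pics/look3.png",np.hstack([a,b]))
E
```

```text
t 61.025
ref (4968, array([[ 0.5321, -0.394 ]], dtype=float32), array([-0.0736,  0.9973], dtype=float32))
now (4938, array([[ 0.5322, -0.3939]], dtype=float32), array([-0.0756,  0.9971], dtype=float32))
62.3083
```

View pics/look3.png

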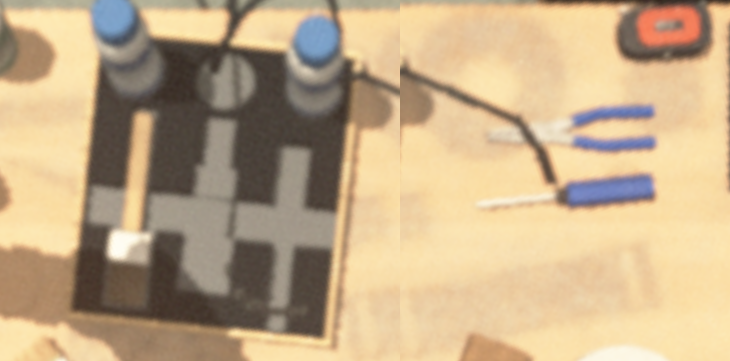

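The brush lies in its cut-out (handle (142,170), bristles (125,290)) and the pliers haven't moved. Next the pliers.

Run:
```python
from tool import *
z=grasp([.531,-.3615],1.629,.054)
s=robot.sense()
if .033<s["gripper_width"]<.044:
    z2=carry(0,-.113,z+.0130); print(z2-z)
    if z2-z<.0155: leave(.054)
```

```text
grasp touch False z 0.0012 width 0.0379 29.1 [ 0.5311 -0.3617  0.0011] 68.2667
held 0.0378 [-0.22  0.33 -2.19]
seat hit True [ 0.4454 -0.0282  0.0149] target z 0.0141 [-1.1  0.4  8.2] [ 0.01  0.46 -0.03]
0.013761172861247235
t 78.6667
```

Home height (13.8 mm, 14 expected) with a 38 mm grip width. Next the driver.

Run:
```python
from tool import *
z=grasp([.4665,-.359],1.675,.046)
s=robot.sense()
if .021<s["gripper_width"]<.031:
    z2=carry(-.076,np.pi-.113,max(z+.0065,.0075)); print(z2-z)
```

```text
grasp touch False z 0.0012 width 0.0256 30.0 [ 0.4666 -0.359   0.0011] 84.5917
held 0.0255 [-0.05 -1.2  -0.57]
seat hit True [ 0.4368 -0.1037  0.0089] target z 0.0076 [-1.5  0.7  6.6] [0.04 0.37 0.03]
0.007821146095867718
```

Run:
```python
from tool import *
leave(.046)
robot.move_to([.42,.30,.45],[np.pi,0,-.113])
D={n:robot.snapshot(n) for n in("top","scene")}
P=cloud(D["top"])
for nm,x,y in(("brush h",.02,.076),("bristles",-.105,.076),("plier nose",.04,0),("plier grips",-.075,.015),("plier joint",0,0),("drv end",.02,-.076),("drv front",-.02,-.076)):
    w=np.r_[T(x,y),.026]; u=project(D["top"],w)[0].round().astype(int); print(nm,np.nanmedian(P[u[1]-1:u[1]+2,u[0]-1:u[0]+2,2]).round(4))
print(robot.sense()["t"])
a=[cv2.resize(ortho(d,.30,.64,-.20,.15,.0005,.026),(396,385)) for d in D.values()]
cv2.imwrite("pics/look4.png",np.hstack(a))
```

```text
t 91.7833
brush h 0.0268
bristles 0.0258
plier nose 0.0193
plier grips 0.0282
plier joint 0.0231
drv end 0.0351
drv front 0.0329
95.5667
```

View pics/look4.png

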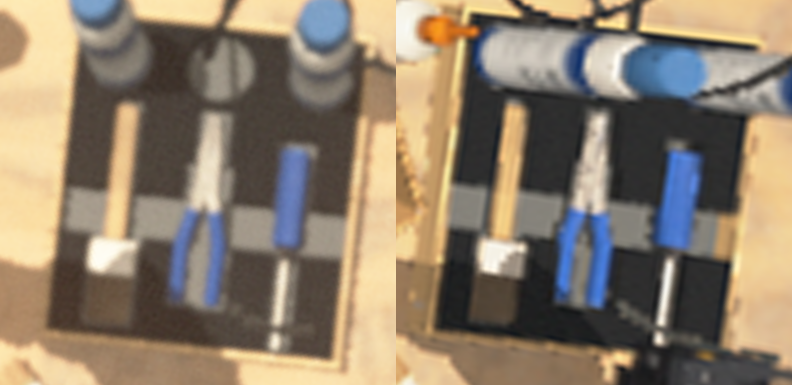

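All seated: brush (112,215), pliers (200,215), driver (290,215) in their cut-outs in both views. Measured heights are at or close to home (handle tops about 27 and 34 mm), and the cans are upright. The arm is clear, so I hand in.

```bash
python3 -c "
from cell import robot
print(robot.hand_in())"
```

```text
the job is handed in; nothing more can be done
None
```

Job handed in at about 96 s (robot clock): both cans found in the carton stand upright in the outer pockets, the brush, pliers and screwdriver lie home in their own cut-outs, and the glue bottle and edge trimmer were left untouched; the call gave no verdict.

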